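Pack the staining kit into its hooded box

TASK

Pack the staining kit: swing the lid of the box up and back until it stays open by itself and let go of it, stand the dropper bottle upright in the left-hand compartment (the left as you face the box from its handle side) and the tall carton upright in the right-hand one, then shut the lid fully and let go. Leave the sand glass, the tape roll and the petri dishes where they are.

Things in the scene. Friction and masses are not known exactly. Their poses are not given: they have to be found in the camera images.
- kit_box: grey plastic box fixed to the table, 150 (x) x 240 (y) mm: an open tray 45 mm high, walls 4 mm, floor 5 mm over the table, under a hinged hood. A thin wall at y = 0 makes a left (+y) and a right (-y) compartment, each 142 (x) x 114 (y) mm inside. Origin: centre of the underside; x runs from the handle side (front) to the hinge side (back), y left, z up
- kit_lid (a joint): lid angle (rad): 0 shut, 1.55 open at its stop; turns about the box's y axis through lid_hinge. A hood 84 mm high, top at 129 mm when shut, 0.4 kg, damped. Below about 0.95 it falls shut, beyond it falls back open and stays. Shut, it clears things up to 110 mm tall standing mid-compartment or up to 25 mm before that; nearer the front wall they may catch it
- lid_hinge (a point): middle of the hinge axis, at the top of the tray's rear wall: 75 mm behind the box's centre, 45 mm above the table
- lid_handle (a point): middle of the lid's handle, a round steel bar 12 mm thick, 110 mm long along the box's y, 40 mm in front of the hood's front face on stems at both ends. Shut: 190 mm before the hinge axis, 70 mm above it (115 mm over the table). Fully open: 66 mm behind and 191 mm above the axis, the front face lying 40 mm below it
- bottle_bay (a point): centre of the floor of the left (+y) compartment
- carton_bay (a point): centre of the floor of the right (-y) compartment
- dropper: dropper bottle, 97 mm tall: round body 28 mm across up to 48 mm, above it a shoulder, a collar 20 mm across from 56 to 72 mm and a nozzle cap. About 35 g. Origin: centre of its underside, z up the bottle. Stands upright. Behind the loose things stands a tall analyser, 390 mm high, front at world x = 0.63 m, y from 0 to -0.36 m
- petri_loose: bystander: petri dish lying flat to the right of the box (another lies beyond its left side, fixed), 90 mm across, 15 mm high, origin at the centre of its underside
- tall_carton: closed upright carton, 76 (x) x 51 (y) x 99 (z) mm, about 90 g. Origin: centre of its underside, z up.
- sand_glass: bystander: sand glass 140 mm tall with hexagonal ends 50 x 57 mm, origin at the centre of its underside
- tape_roll: bystander: roll of tape lying flat, 88 mm across, 19 mm high, origin at the centre of its underside
There are look-alikes about, which are no part of the job. Of the things like the dropper, leave any that is orange; of the rest the smaller one is meant.

How it is judged:
By the outcome, as a careful person would: the job done as asked, in the order asked, and still so for the second after the job is handed in, with the robot touching nothing.
It also fails if it takes over 72 s, if anything falls off the work surface, if the arm or the gripper's body presses on something with over 40 N, if the wrist force passes 120 N, or if a joint passes its speed limit or range.

ROBOT

A 6-joint arm with a two-finger parallel gripper is mounted at the origin on a cart in front of the work surface, level with it; the furniture and walls round the work are solid. World frame = base frame: x ahead of the robot, y to its left, z up, the work surface at z = 0. Lengths are in m, angles in rad, forces in N, time in s.
With the tool pointing down it reaches from about 0.375 to 0.9 m from the base axis. Payload 3.1 kg.
Tool frame: the origin (TCP) lies midway between the tips of the shut fingers; the grasp point (between the pads) lies 19 mm behind it (manip.grasp_offset is the distance from the TCP to the grasp point, in m); z points along the fingers, y is the line along which they close (so a half turn about z gives the same grasp; the last joint's range is limited). The gripper opens to 85 mm and grips with 20 to 120 N. Pads are 22 mm wide; open, the fingers measure 114 mm over their backs; the gripper's body (76 mm by 85 mm) begins 54 mm behind the grasp point. The pads swing forward as they close: fully open they stand 13 mm farther back than shut.
Start: joints at [-1.448, 0.527, 1.433, -0, 1.181, -0.178], TCP at [0.186, -0.597, 0.231] pointing down, gripper open.
Joint ranges: [-3.08, 3.08], [-0.75, 2.2], [0.22, 2.44], [-1.43, 4.57], [0, 2.65], [-2.85, 2.85]. Speed limits (rad/s): [2.79, 2.79, 3.14, 3.14, 3.14, 3.14].

INTERFACE

Orientations are given as a unit quaternion [x, y, z, w].
In Python, from station import sensors, cams, order, manip gives the robot as it stands.
- The arm moves only by the tool move_arm, never from a script. Its argument "targets" is a list of rows, each an object of numbers: "dx", "dy", "dz": the shift along the world's x, y, z normalised to -1 to 1, where 1 is 25 mm; "rx", "ry", "rz": the turn, a rotation vector about the world's x, y, z normalised to -1 to 1, where 1 is 30 degrees. A call has exactly 10 rows; each row shifts and turns the commanded pose from where the row before left it; what a row does not reach is not made up. A row lasts 1/8 s, in which the tool goes at most 62.5 mm and 10.7 degrees, less where a joint would pass 70% of its speed; a pose out of reach is approached as far as the arm can. A call with a number of a shift or a turn outside -1 to 1 is refused whole. A call with a gripper value outside its range is refused whole. "claw" is the opening in per cent of the stroke, from 0 (shut) to 100 (fully open), set as the call begins (left out, the last holds). The fingers move at their own pace and stop on an object; "newtons" is the grip in N (left out, the last holds). Time passes only in rows, so rows that do not move let the fingers close, or fill a call up. It gives the time, the measured TCP pose, the force, the opening and the grip force at its end, in the units of the state.
- sensors.sense(): the state, without advancing time (a new reading comes with each control period).
- cams.snapshot(name): name is "side" or "top"; returns the picture (384x512x3 uint8, red, green, blue); there is no depth.
- cams.camera_model(name): a dict with "fx", "fy", "cx", "cy" (pixels), "extrinsics" (4x4, takes a point from world to camera coordinates). Camera axes: x right, y down, z forward; pixel columns grow to the right and rows downward; lengths in m; the calibration is good to about 2 mm. A picture is of the moment at which its call begins. camera_model takes no time and is no camera call.
- order.sign_off(): hands the job in; it is judged then, once.
The state is a dict: "t": time; "q": joint angles; "qd": joint speeds; "tau": joint torques, N m; "tcp_pos": TCP position; "tool_rot": TCP orientation; "force": force on the tool from outside, world axes, zero at the start; "ft_torque": the same for the moment, N m; "finger_gap": opening from 0.0 (shut) to 1.0 (fully open); "gripper_force": force on a finger pad.
Only numpy, scipy, OpenCV 4.12 (cv2) and the standard library are available. Lean on these libraries where they do the work, as an engineer would, in place of code of your own. Each camera call takes 0.05 s, during which the arm holds its last target. There are 200 camera calls.

## Working session

There is one attempt and no reset: what is moved stays moved. The work goes in short steps, Python scripts to look and compute and a tool call to move; the robot and the scene stay as the last step left them, time stands still between calls to the robot, and variables do not carry over. Pictures are saved under pics/ and viewed, at most 10 in all, crops included, and the job is handed in when it is done.

Besides the shell and the picture viewer there is one more tool, called after "Emit:" as name([rows], argument=value, ...), one row to a line, values as JSON. move_arm: Moves the arm, as the interface text tells. Scaled input: -1 to 1 covers 25 mm each way for a shift and 30 degrees each way for a turn. Its arguments: {"type":"object","properties":{"targets":{"type":"array"},"claw":{"type":"number"},"newtons":{"type":"number"}},"required":["targets"]}

```bash
mkdir -p pics; ls
python3 - <<'E'
from station import sensors,cams,manip
import cv2,numpy as np
for n in("side","top"):
    im=cams.snapshot(n); cv2.imwrite(f"pics/{n}0.png",im[:,:,::-1]); 
    m=cams.camera_model(n); print(n,m["fx"],m["fy"],m["cx"],m["cy"]); print(np.round(m["extrinsics"],4).tolist())
a=[cv2.imread(f"pics/{n}0.png") for n in("side","top")]
s=sensors.sense();print(s["t"],s["tcp_pos"],s["tool_rot"],manip.grasp_offset)
E
```

```text
pics
side 472.57954214671713 472.57954214671713 256.7678885638367 189.10625268002929
[[-0.8886, 0.4585, 0.0067, 0.5315], [0.383, 0.7502, -0.5389, -0.1799], [-0.2522, -0.4764, -0.8423, 1.3965], [0.0, 0.0, 0.0, 1.0]]
top 494.6727175495268 494.6727175495268 255.7947755455986 182.28994777922662
[[0.0105, -0.9999, -0.0104, 0.0105], [-0.9822, -0.0083, -0.1876, 0.599], [0.1875, 0.0122, -0.9822, 1.5315], [0.0, 0.0, 0.0, 1.0]]
0.1 [ 0.18573328 -0.59608568  0.23043659] [ 9.88634499e-01  1.50335757e-01  2.35403288e-05 -9.93889171e-04] 0.0187
```

View pics/side0.png

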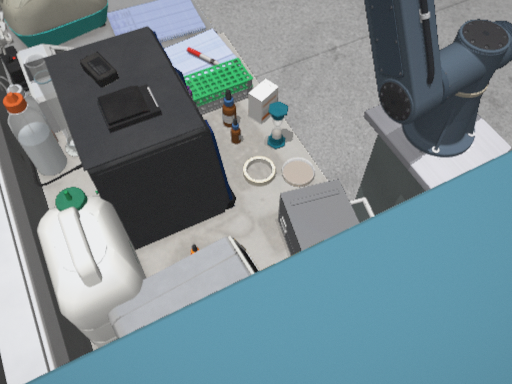

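View pics/top0.png

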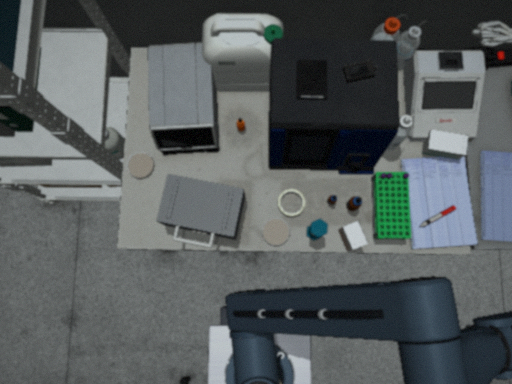

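Top view: kit box (202,207), its handle (195,240). Like the dropper: small bottle (332,200), larger one (355,203), orange (241,125), so I choose (332,200). Like the carton: the one at (355,235), and a white box (445,143) farther off, so I choose the first. I'll check this in one close crop.

Run:
```python
import cv2,numpy as np
t=cv2.imread("pics/top0.png");s=cv2.imread("pics/side0.png")
def crop(im,x0,y0,w,h,k):
    c=cv2.resize(im[y0:y0+h,x0:x0+w],None,fx=k,fy=k,interpolation=cv2.INTER_CUBIC)
    for x in range((x0//10+1)*10,x0+w,10):
        cv2.line(c,((x-x0)*k,0),((x-x0)*k,4+6*(x%50==0)),(0,255,255),1)
        if x%50==0: cv2.putText(c,str(x),((x-x0)*k+2,20),0,.4,(0,255,255),1)
    for y in range((y0//10+1)*10,y0+h,10):
        cv2.line(c,(0,(y-y0)*k),(4+6*(y%50==0),(y-y0)*k),(0,255,255),1)
        if y%50==0: cv2.putText(c,str(y),(12,(y-y0)*k+4),0,.4,(0,255,255),1)
    return c
a=crop(t,150,165,100,90,4);b=crop(t,270,180,110,80,3)
c=crop(s,195,75,105,120,3);d=crop(s,225,170,160,100,2)
o=np.zeros((600,800,3),np.uint8)
for im,(x,y) in((a,(0,0)),(b,(410,0)),(c,(410,240)),(d,(0,370))):
    h,w=im.shape[:2];h=min(h,600-y);o[y:y+h,x:x+w]=im[:h]
cv2.imwrite("pics/crop1.png",o)
```

```text
(no output)
```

View pics/crop1.png

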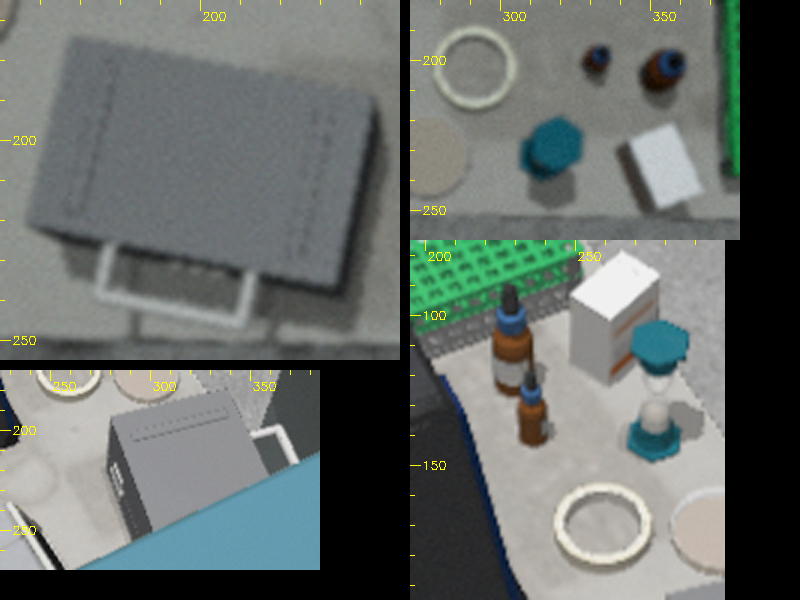

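```bash
cat > h.py <<'E'
import numpy as np,cv2
from scipy.optimize import least_squares
from station import cams
M={n:cams.camera_model(n) for n in("side","top")}
def proj(n,P):
    m=M[n];E=m["extrinsics"];p=np.atleast_2d(P)@E[:3,:3].T+E[:3,3]
    return np.c_[m["fx"]*p[:,0]/p[:,2]+m["cx"],m["fy"]*p[:,1]/p[:,2]+m["cy"]]
def R(a):return np.array([[np.cos(a),-np.sin(a),0],[np.sin(a),np.cos(a),0],[0,0,1]])
def fit(obs,x0):
    f=lambda v:np.concatenate([(proj(n,np.array(P)@R(v[2]).T+[v[0],v[1],0])-np.array(px)).ravel() for n,P,px in obs])
    s=least_squares(f,x0);return s.x,np.abs(s.fun).max(),np.round(s.fun,1)
def ray(n,px,z):
    m=M[n];E=m["extrinsics"];d=E[:3,:3].T@[(px[0]-m["cx"])/m["fx"],(px[1]-m["cy"])/m["fy"],1];o=-E[:3,:3].T@E[:3,3]
    return o+d*(z-o[2])/d[2]
E
python3 - <<'E'
from h import *
b=.129;print("box",fit([("top",[[.075,.12,b],[.075,-.12,b],[-.075,-.12,b],[-.075,.12,b],[-.115,.055,.115],[-.115,-.055,.115]],[[168,174.3],[244,189.3],[235,237.5],[157,221.3],[174.5,239.3],[211.3,245.5]])],[.45,.15,-.2]))
h=.099
# top quad order: left, back, right, front
for a0 in (0.5,-1.0):
  for perm in (0,1):
    C=[[.038,.0255,h],[.038,-.0255,h],[-.038,-.0255,h],[-.038,.0255,h]]
    C=C[perm:]+C[:perm]
    print("carton",fit([("top",C,[[342.7,227.3],[357.3,221.3],[368,243.3],[351.7,249.3]])],[.43,-.28,a0]))
print(ray("side",(265.7,78.3),h),ray("side",(278.3,85),h),ray("side",(262.3,100.7),h),ray("side",(249,91.7),h))
for z,pt,ps in((.097,(333.7,197.7),(235.3,120)),):
    print("drop",ray("top",pt,z),ray("side",ps,z))
print("base",ray("side",(236,139),0),ray("top",(330,203.5),0))
print("bigger",ray("top",(359,200),.13),ray("side",(227,119),0.0))
print("sandglass top",ray("top",(321,227),.14),"tape",ray("top",(292,202.5),.019),"petri",ray("top",(276,232),.015))
print("otherbox",ray("top",(185,100),.1),"green rack edge",ray("top",(376,235),.05))
E
```

```text
box (array([ 0.51293013,  0.18166125, -0.18703429]), np.float64(0.9167029278662824), array([ 0. , -0.4,  0.4, -0.4, -0.6, -0.3, -0.3,  0.3,  0.9, -0.1, -0.4,
        0.9]))
carton (array([ 0.42871795, -0.28887927,  0.39058879]), np.float64(0.7065799069578134), array([-0.5, -0.5,  0.2, -0.7, -0.3,  0.4,  0.6,  0.7]))
carton (array([ 0.42862822, -0.288976  ,  1.9675506 ]), np.float64(5.53405648880738), array([-2.5,  4.9,  5.5,  1.6,  1.8, -5. , -4.7, -1.5]))
carton (array([ 0.42871795, -0.28887927,  0.39058865]), np.float64(0.70657945132848), array([-0.5, -0.5,  0.2, -0.7, -0.3,  0.4,  0.6,  0.7]))
carton (array([ 0.42862822, -0.288976  ,  1.96754978]), np.float64(5.534066904417557), array([-2.5,  4.9,  5.5,  1.6,  1.8, -5. , -4.7, -1.5]))
[ 0.40385975 -0.32169917  0.099     ] [ 0.38424789 -0.28176625  0.099     ] [ 0.45309986 -0.24888365  0.099     ] [ 0.47069311 -0.29629469  0.099     ]
drop [ 0.54454757 -0.2266989   0.097     ] [ 0.55023619 -0.22118151  0.097     ]
base [ 0.54591368 -0.23244772  0.        ] [ 0.54062897 -0.22842126  0.        ]
bigger [ 0.53287725 -0.29830655  0.13      ] [ 0.53658736 -0.31299696  0.        ]
sandglass top [ 0.44883615 -0.18086357  0.14      ] tape [ 0.54000223 -0.10213294  0.019     ] petri [ 0.44378423 -0.05037655  0.015     ]
otherbox [0.85919348 0.24704681 0.1       ] green rack edge [ 0.43422783 -0.36446684  0.05      ]
```

Crop confirms: dropper = small brown bottle, world (0.545,-0.227); bigger brown one beside it left alone. Carton (0.429,-0.289, yaw 22°), box (0.513,0.182, yaw -10.7°). I'm moving to the handle.

Emit:
move_arm([
  {"dx":0.86,"dy":1,"rz":0.07},
  {"dx":0.86,"dy":1,"rz":0.07},
  {"dx":0.86,"dy":1,"rz":0.07},
  {"dx":0.86,"dy":1,"rz":0.07},
  {"dx":0.86,"dy":1,"rz":0.07},
  {"dx":0.86,"dy":1,"rz":0.07},
  {"dx":0.86,"dy":1,"rz":0.07},
  {"dx":0.86,"dy":1,"rz":0.07},
  {"dx":0.86,"dy":1,"rz":0.07},
  {"dx":0.86,"dy":1,"rz":0.07},
], claw=35, newtons=25)

```text
schema error: expected keys dx, dy, dz, rx, ry, rz
```

Emit:
move_arm([
  {"dy":1,"rz":0.07},
  {"dy":1,"rz":0.07},
  {"dy":1,"rz":0.07},
  {"dy":1,"rz":0.07},
  {"dy":1,"rz":0.07},
  {"dy":1,"rz":0.07},
  {"dy":1,"rz":0.07},
  {"dy":1,"rz":0.07},
  {"dy":1,"rz":0.07},
  {"dy":1,"rz":0.07},
])

```text
schema error: expected keys dx, dy, dz, rx, ry, rz
```

Emit:
move_arm([
  {"dy":1,"rz":0.07},
  {"dy":1,"rz":0.07},
  {"dy":1,"rz":0.07},
  {"dy":1,"rz":0.07},
  {"dy":1,"rz":0.07},
  {"dy":1,"rz":0.07},
  {"dy":1,"rz":0.07},
  {"dy":1,"rz":0.07},
  {"dy":1,"rz":0.07},
  {"dy":1,"rz":0.07},
])

```text
schema error: expected keys dx, dy, dz, rx, ry, rz
```

Emit:
move_arm([
  {"dx":0.86,"dy":1,"dz":0,"rx":0,"ry":0,"rz":0.07},
  {"dx":0.86,"dy":1,"dz":0,"rx":0,"ry":0,"rz":0.07},
  {"dx":0.86,"dy":1,"dz":0,"rx":0,"ry":0,"rz":0.07},
  {"dx":0.86,"dy":1,"dz":0,"rx":0,"ry":0,"rz":0.07},
  {"dx":0.86,"dy":1,"dz":0,"rx":0,"ry":0,"rz":0.07},
  {"dx":0.86,"dy":1,"dz":0,"rx":0,"ry":0,"rz":0.07},
  {"dx":0.86,"dy":1,"dz":0,"rx":0,"ry":0,"rz":0.07},
  {"dx":0.86,"dy":1,"dz":0,"rx":0,"ry":0,"rz":0.07},
  {"dx":0.86,"dy":1,"dz":0,"rx":0,"ry":0,"rz":0.07},
  {"dx":0.86,"dy":1,"dz":0,"rx":0,"ry":0,"rz":0.07},
], claw=35, newtons=25)

```text
t: 1.35
tcp_pos: [0.4012, -0.3456, 0.231]
tool_rot: [0.945, 0.328, -0.0, -0.0]
force: [0.6, 0.1, -0.5]
finger_gap: 0.348
gripper_force: 0.0
```

Emit:
move_arm([
  {"dx":0,"dy":1,"dz":0,"rx":0,"ry":0,"rz":0.07},
  {"dx":0,"dy":1,"dz":0,"rx":0,"ry":0,"rz":0.07},
  {"dx":0,"dy":1,"dz":0,"rx":0,"ry":0,"rz":0.07},
  {"dx":0,"dy":1,"dz":0,"rx":0,"ry":0,"rz":0.07},
  {"dx":0,"dy":1,"dz":0,"rx":0,"ry":0,"rz":0.07},
  {"dx":0,"dy":1,"dz":0,"rx":0,"ry":0,"rz":0.07},
  {"dx":0,"dy":1,"dz":0,"rx":0,"ry":0,"rz":0.07},
  {"dx":0,"dy":1,"dz":0,"rx":0,"ry":0,"rz":0.07},
  {"dx":0,"dy":1,"dz":0,"rx":0,"ry":0,"rz":0.07},
  {"dx":0,"dy":1,"dz":0,"rx":0,"ry":0,"rz":0.07},
])

```text
t: 2.6
tcp_pos: [0.4005, -0.0953, 0.2315]
tool_rot: [0.869, 0.495, 0.0, 0.0]
force: [0.3, -0.3, -0.2]
finger_gap: 0.348
gripper_force: 0.0
```

Emit:
move_arm([
  {"dx":0,"dy":1,"dz":0,"rx":0,"ry":0,"rz":0.07},
  {"dx":0,"dy":1,"dz":0,"rx":0,"ry":0,"rz":0.07},
  {"dx":0,"dy":1,"dz":0,"rx":0,"ry":0,"rz":0.07},
  {"dx":0,"dy":1,"dz":0,"rx":0,"ry":0,"rz":0.07},
  {"dx":0,"dy":1,"dz":0,"rx":0,"ry":0,"rz":0.07},
  {"dx":0,"dy":1,"dz":0,"rx":0,"ry":0,"rz":0.07},
  {"dx":0,"dy":1,"dz":0,"rx":0,"ry":0,"rz":0.07},
  {"dx":0,"dy":1,"dz":0,"rx":0,"ry":0,"rz":0.07},
  {"dx":0,"dy":1,"dz":0,"rx":0,"ry":0,"rz":0.07},
  {"dx":0,"dy":1,"dz":0,"rx":0,"ry":0,"rz":0.07},
])

```text
t: 3.85
tcp_pos: [0.4001, 0.1545, 0.2314]
tool_rot: [0.764, 0.646, 0.0, 0.0]
force: [0.7, -0.2, 0.0]
finger_gap: 0.349
gripper_force: 0.0
```

Emit:
move_arm([
  {"dx":0,"dy":0.65,"dz":0,"rx":0,"ry":0,"rz":-0.04},
  {"dx":0,"dy":0.65,"dz":-0.5,"rx":0,"ry":0,"rz":0},
  {"dx":0,"dy":0.64,"dz":-0.8,"rx":0,"ry":0,"rz":0},
  {"dx":0,"dy":0,"dz":-0.8,"rx":0,"ry":0,"rz":0},
  {"dx":0,"dy":0,"dz":-0.8,"rx":0,"ry":0,"rz":0},
  {"dx":0,"dy":0,"dz":-0.7,"rx":0,"ry":0,"rz":0},
  {"dx":0,"dy":0,"dz":-0.6,"rx":0,"ry":0,"rz":0},
  {"dx":0,"dy":0,"dz":-0.6,"rx":0,"ry":0,"rz":0},
  {"dx":0,"dy":0,"dz":-0.6,"rx":0,"ry":0,"rz":0},
  {"dx":0,"dy":0,"dz":0,"rx":0,"ry":0,"rz":0},
])

```text
t: 5.1
tcp_pos: [0.3997, 0.2019, 0.0958]
tool_rot: [0.771, 0.637, -0.001, -0.0]
force: [0.7, -0.1, -0.7]
finger_gap: 0.352
gripper_force: 0.0
```

Run:
```python
from station import cams,sensors
import cv2,numpy as np
t=cams.snapshot("top")[:,:,::-1];s=cams.snapshot("side")[:,:,::-1]
a=cv2.resize(t[150:280,130:280],None,fx=4,fy=4,interpolation=2)[:,:400]
a=cv2.resize(t[160:270,140:260],None,fx=4,fy=4,interpolation=2)
b=cv2.resize(s[150:270,270:400],None,fx=2.4,fy=2.4,interpolation=2)
o=np.zeros((440,800,3),np.uint8);o[:440,:480]=a;o[:b.shape[0],485:485+b.shape[1]]=b
cv2.imwrite("pics/h1.png",o);print(sensors.sense()["tcp_pos"],sensors.sense()["force"])
```

```text
[0.40068259 0.20202917 0.0966246 ] [ 0.44418515  0.0835948  -0.51017322]
```

View pics/h1.png

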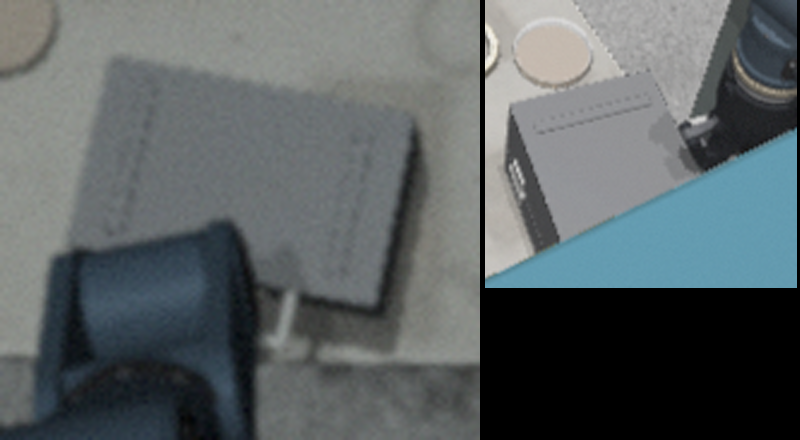

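The arm straddles the handle, whose right stem shows at crop (285,320), with no contact force. Closing.

Emit:
move_arm([
  {"dx":0,"dy":0,"dz":0,"rx":0,"ry":0,"rz":0},
  {"dx":0,"dy":0,"dz":0,"rx":0,"ry":0,"rz":0},
  {"dx":0,"dy":0,"dz":0,"rx":0,"ry":0,"rz":0},
  {"dx":0,"dy":0,"dz":0,"rx":0,"ry":0,"rz":0},
  {"dx":0,"dy":0,"dz":0,"rx":0,"ry":0,"rz":0},
  {"dx":0,"dy":0,"dz":0,"rx":0,"ry":0,"rz":0},
  {"dx":0,"dy":0,"dz":0,"rx":0,"ry":0,"rz":0},
  {"dx":0,"dy":0,"dz":0,"rx":0,"ry":0,"rz":0},
  {"dx":0,"dy":0,"dz":0,"rx":0,"ry":0,"rz":0},
  {"dx":0,"dy":0,"dz":0,"rx":0,"ry":0,"rz":0},
], claw=0, newtons=25)

```text
t: 6.45
tcp_pos: [0.4014, 0.2019, 0.097]
tool_rot: [0.771, 0.637, 0.001, 0.0]
force: [-0.6, 0.2, 6.0]
finger_gap: 0.13
gripper_force: 25.0
```

Run:
```python
import numpy as np
a=-.187
th=np.r_[0:1.4:30j] if 0 else np.linspace(0,1.45,31)
x=-.19*np.cos(th)+.07*np.sin(th);z=.19*np.sin(th)+.07*np.cos(th)
d=np.c_[np.diff(x)*np.cos(a),np.diff(x)*np.sin(a),np.diff(z)]/.025
print(np.round(d,2).tolist());print(d.sum(0))
```

```text
[[0.14, -0.03, 0.36], [0.16, -0.03, 0.36], [0.18, -0.03, 0.35], [0.19, -0.04, 0.34], [0.21, -0.04, 0.33], [0.22, -0.04, 0.32], [0.24, -0.05, 0.31], [0.25, -0.05, 0.3], [0.27, -0.05, 0.28], [0.28, -0.05, 0.27], [0.29, -0.06, 0.26], [0.3, -0.06, 0.24], [0.31, -0.06, 0.23], [0.32, -0.06, 0.21], [0.33, -0.06, 0.19], [0.34, -0.06, 0.18], [0.35, -0.07, 0.16], [0.36, -0.07, 0.14], [0.36, -0.07, 0.12], [0.37, -0.07, 0.11], [0.37, -0.07, 0.09], [0.38, -0.07, 0.07], [0.38, -0.07, 0.05], [0.38, -0.07, 0.03], [0.38, -0.07, 0.01], [0.38, -0.07, -0.01], [0.38, -0.07, -0.02], [0.38, -0.07, -0.04], [0.38, -0.07, -0.06], [0.38, -0.07, -0.08]]
[ 9.29878758 -1.75942975  5.08202649]
```

Emit:
move_arm([
  {"dx":0.14,"dy":-0.03,"dz":0.36,"rx":0,"ry":0,"rz":0},
  {"dx":0.16,"dy":-0.03,"dz":0.36,"rx":0,"ry":0,"rz":0},
  {"dx":0.18,"dy":-0.03,"dz":0.35,"rx":0,"ry":0,"rz":0},
  {"dx":0.19,"dy":-0.04,"dz":0.34,"rx":0,"ry":0,"rz":0},
  {"dx":0.21,"dy":-0.04,"dz":0.33,"rx":0,"ry":0,"rz":0},
  {"dx":0.22,"dy":-0.04,"dz":0.32,"rx":0,"ry":0,"rz":0},
  {"dx":0.24,"dy":-0.05,"dz":0.31,"rx":0,"ry":0,"rz":0},
  {"dx":0.25,"dy":-0.05,"dz":0.3,"rx":0,"ry":0,"rz":0},
  {"dx":0.27,"dy":-0.05,"dz":0.28,"rx":0,"ry":0,"rz":0},
  {"dx":0.28,"dy":-0.05,"dz":0.27,"rx":0,"ry":0,"rz":0},
])

```text
t: 7.7
tcp_pos: [0.452, 0.1921, 0.1773]
tool_rot: [0.771, 0.636, -0.002, -0.002]
force: [-2.9, 5.7, 0.8]
finger_gap: 0.128
gripper_force: 24.3
```

Emit:
move_arm([
  {"dx":0.29,"dy":-0.06,"dz":0.26,"rx":0,"ry":0,"rz":0},
  {"dx":0.3,"dy":-0.06,"dz":0.24,"rx":0,"ry":0,"rz":0},
  {"dx":0.31,"dy":-0.06,"dz":0.23,"rx":0,"ry":0,"rz":0},
  {"dx":0.32,"dy":-0.06,"dz":0.21,"rx":0,"ry":0,"rz":0},
  {"dx":0.33,"dy":-0.06,"dz":0.19,"rx":0,"ry":0,"rz":0},
  {"dx":0.34,"dy":-0.06,"dz":0.18,"rx":0,"ry":0,"rz":0},
  {"dx":0.35,"dy":-0.07,"dz":0.16,"rx":0,"ry":0,"rz":0},
  {"dx":0.36,"dy":-0.07,"dz":0.14,"rx":0,"ry":0,"rz":0},
  {"dx":0.36,"dy":-0.07,"dz":0.12,"rx":0,"ry":0,"rz":0},
  {"dx":0.37,"dy":-0.07,"dz":0.11,"rx":0,"ry":0,"rz":0},
])

```text
t: 8.95
tcp_pos: [0.5373, 0.1758, 0.224]
tool_rot: [0.771, 0.637, 0.0, -0.0]
force: [-2.6, 4.0, 5.8]
finger_gap: 0.128
gripper_force: 26.0
```

Emit:
move_arm([
  {"dx":0.37,"dy":-0.07,"dz":0.09,"rx":0,"ry":0,"rz":0},
  {"dx":0.38,"dy":-0.07,"dz":0.07,"rx":0,"ry":0,"rz":0},
  {"dx":0.38,"dy":-0.07,"dz":0.05,"rx":0,"ry":0,"rz":0},
  {"dx":0.38,"dy":-0.07,"dz":0.03,"rx":0,"ry":0,"rz":0},
  {"dx":0.38,"dy":-0.07,"dz":0.01,"rx":0,"ry":0,"rz":0},
  {"dx":0.38,"dy":-0.07,"dz":-0.01,"rx":0,"ry":0,"rz":0},
  {"dx":0.38,"dy":-0.07,"dz":-0.02,"rx":0,"ry":0,"rz":0},
  {"dx":0.38,"dy":-0.07,"dz":-0.04,"rx":0,"ry":0,"rz":0},
  {"dx":0.38,"dy":-0.07,"dz":-0.06,"rx":0,"ry":0,"rz":0},
  {"dx":0.38,"dy":-0.07,"dz":-0.08,"rx":0,"ry":0,"rz":0},
])

```text
t: 10.2
tcp_pos: [0.6325, 0.1576, 0.2231]
tool_rot: [0.771, 0.637, -0.001, -0.0]
force: [0.3, 1.8, -0.9]
finger_gap: 0.13
gripper_force: 26.9
```

Emit:
move_arm([
  {"dx":0,"dy":0,"dz":0,"rx":0,"ry":0,"rz":0},
  {"dx":0,"dy":0,"dz":0,"rx":0,"ry":0,"rz":0},
  {"dx":0.2,"dy":-0.04,"dz":-0.03,"rx":0,"ry":0,"rz":0},
  {"dx":0.2,"dy":-0.04,"dz":-0.03,"rx":0,"ry":0,"rz":0},
  {"dx":0.2,"dy":-0.04,"dz":0,"rx":0,"ry":0,"rz":0},
  {"dx":0.2,"dy":-0.04,"dz":0,"rx":0,"ry":0,"rz":0},
  {"dx":0,"dy":0,"dz":0.4,"rx":0,"ry":0,"rz":0},
  {"dx":0,"dy":0,"dz":0.8,"rx":0,"ry":0,"rz":0},
  {"dx":0,"dy":0,"dz":1,"rx":0,"ry":0,"rz":0},
  {"dx":0,"dy":0,"dz":1,"rx":0,"ry":0,"rz":0},
], claw=65)

```text
t: 11.45
tcp_pos: [0.6522, 0.1541, 0.3039]
tool_rot: [0.771, 0.637, 0.0, 0.0]
force: [-0.1, -0.4, -0.0]
finger_gap: 0.652
gripper_force: 0.0
```

Emit:
move_arm([
  {"dx":-0.72,"dy":-0.95,"dz":0,"rx":0,"ry":0,"rz":0},
  {"dx":-0.72,"dy":-0.95,"dz":0,"rx":0,"ry":0,"rz":0},
  {"dx":-0.72,"dy":-0.95,"dz":0,"rx":0,"ry":0,"rz":0},
  {"dx":-0.72,"dy":-0.95,"dz":0,"rx":0,"ry":0,"rz":0},
  {"dx":-0.72,"dy":-0.95,"dz":0,"rx":0,"ry":0,"rz":0},
  {"dx":-0.72,"dy":-0.95,"dz":0,"rx":0,"ry":0,"rz":0},
  {"dx":0,"dy":-0.95,"dz":0,"rx":0,"ry":0,"rz":0},
  {"dx":0,"dy":-0.95,"dz":0,"rx":0,"ry":0,"rz":0},
  {"dx":0,"dy":-0.95,"dz":0,"rx":0,"ry":0,"rz":0},
  {"dx":0,"dy":-0.95,"dz":0,"rx":0,"ry":0,"rz":0},
], claw=60)

```text
t: 12.7
tcp_pos: [0.5443, -0.0842, 0.3033]
tool_rot: [0.771, 0.637, 0.0, 0.001]
force: [0.2, 0.3, -0.1]
finger_gap: 0.598
gripper_force: 0.0
```

Run:
```python
from station import cams,sensors
import cv2,numpy as np
t=cams.snapshot("top")[:,:,::-1];s=cams.snapshot("side")[:,:,::-1]
a=cv2.resize(t[130:250,140:270],None,fx=3,fy=3,interpolation=2)
b=cv2.resize(s[75:155,200:300],None,fx=4,fy=4,interpolation=2)
c=cv2.resize(t[180:255,315:385],None,fx=3,fy=3,interpolation=2)
o=np.zeros((600,800,3),np.uint8);o[:360,:390]=a;o[:320,395:795]=b;o[365:590,:210]=c
cv2.imwrite("pics/d1.png",o)
```

```text
(no output)
```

View pics/d1.png

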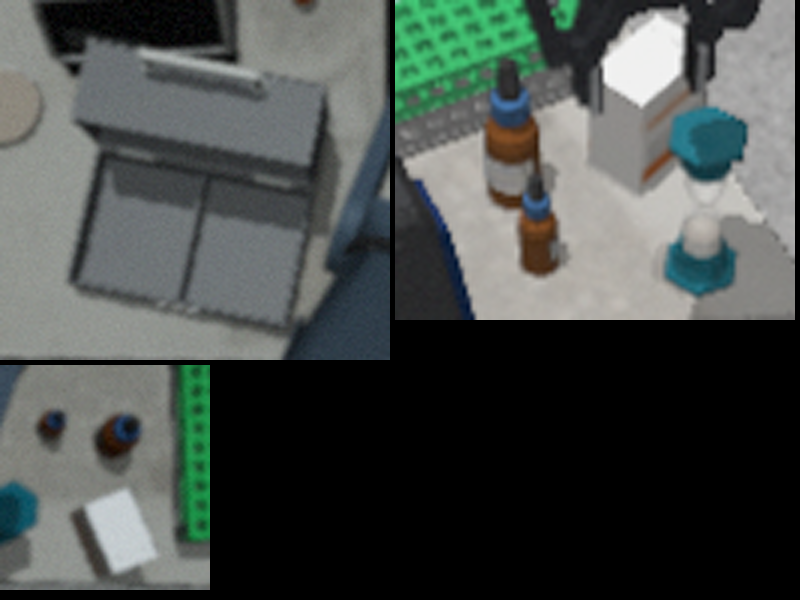

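The lid rests open (handle at the back, top crop (200,70)) and both bays are empty. The dropper stands as measured, at side pixel (235,120).

Emit:
move_arm([
  {"dx":0.07,"dy":-0.94,"dz":0,"rx":0,"ry":0,"rz":0},
  {"dx":0,"dy":-0.94,"dz":0,"rx":0,"ry":0,"rz":0},
  {"dx":0,"dy":-0.94,"dz":0,"rx":0,"ry":0,"rz":0},
  {"dx":0,"dy":-0.94,"dz":0,"rx":0,"ry":0,"rz":0},
  {"dx":0,"dy":-0.94,"dz":-1,"rx":0,"ry":0,"rz":0},
  {"dx":0,"dy":-0.94,"dz":-1,"rx":0,"ry":0,"rz":0},
  {"dx":0,"dy":0,"dz":-1,"rx":0,"ry":0,"rz":0},
  {"dx":0,"dy":0,"dz":-1,"rx":0,"ry":0,"rz":0},
  {"dx":0,"dy":0,"dz":-1,"rx":0,"ry":0,"rz":0},
  {"dx":0,"dy":0,"dz":-1,"rx":0,"ry":0,"rz":0},
], claw=55)

```text
t: 14.05
tcp_pos: [0.5464, -0.2245, 0.1518]
tool_rot: [0.771, 0.637, 0.0, 0.0]
force: [-0.3, 0.4, -0.1]
finger_gap: 0.55
gripper_force: 0.0
```

Run:
```python
from h import *
f=lambda v:np.concatenate([(proj("side",[[*v,.097],[*v,.064]])-[[235.2,119.5],[235.3,126.3]]).ravel(),(proj("top",[[*v,.094]])-[[334,197.3]]).ravel()])
s=least_squares(f,[.545,-.225]);print(s.x,s.fun)
```

```text
[ 0.54816889 -0.22621432] [-0.02439066 -1.02364362  0.25320724  0.07838537 -0.61728015 -0.59997801]
```

Emit:
move_arm([
  {"dx":0.05,"dy":-0.06,"dz":-0.8,"rx":0,"ry":0,"rz":0},
  {"dx":0,"dy":0,"dz":-0.8,"rx":0,"ry":0,"rz":0},
  {"dx":0,"dy":0,"dz":-0.8,"rx":0,"ry":0,"rz":0},
  {"dx":0,"dy":0,"dz":-0.8,"rx":0,"ry":0,"rz":0},
  {"dx":0,"dy":0,"dz":-0.6,"rx":0,"ry":0,"rz":0},
  {"dx":0,"dy":0,"dz":-0.5,"rx":0,"ry":0,"rz":0},
  {"dx":0,"dy":0,"dz":0,"rx":0,"ry":0,"rz":0},
  {"dx":0,"dy":0,"dz":0,"rx":0,"ry":0,"rz":0},
  {"dx":0,"dy":0,"dz":0,"rx":0,"ry":0,"rz":0},
  {"dx":0,"dy":0,"dz":0,"rx":0,"ry":0,"rz":0},
])

```text
t: 15.3
tcp_pos: [0.5476, -0.2261, 0.0454]
tool_rot: [0.771, 0.637, 0.0, 0.0]
force: [0.7, 0.6, 0.2]
finger_gap: 0.554
gripper_force: 0.0
```

Emit:
move_arm([
  {"dx":0,"dy":0,"dz":0,"rx":0,"ry":0,"rz":0},
  {"dx":0,"dy":0,"dz":0,"rx":0,"ry":0,"rz":0},
  {"dx":0,"dy":0,"dz":0,"rx":0,"ry":0,"rz":0},
  {"dx":0,"dy":0,"dz":0,"rx":0,"ry":0,"rz":0},
  {"dx":0,"dy":0,"dz":0,"rx":0,"ry":0,"rz":0},
  {"dx":0,"dy":0,"dz":0,"rx":0,"ry":0,"rz":0},
  {"dx":0,"dy":0,"dz":0,"rx":0,"ry":0,"rz":0},
  {"dx":0,"dy":0,"dz":0,"rx":0,"ry":0,"rz":0},
  {"dx":0,"dy":0,"dz":0.1,"rx":0,"ry":0,"rz":0},
  {"dx":0,"dy":0,"dz":0.1,"rx":0,"ry":0,"rz":0},
], claw=0, newtons=25)

```text
t: 16.55
tcp_pos: [0.5467, -0.2256, 0.0493]
tool_rot: [0.771, 0.637, -0.0, -0.001]
force: [-0.7, -0.3, -0.8]
finger_gap: 0.299
gripper_force: 24.6
```

The gap shows about 25 mm, so the tips are on the shoulder (collar is 20 mm). I'll set it down and regrip about 11 mm higher.

Emit:
move_arm([
  {"dx":0,"dy":0,"dz":-0.1,"rx":0,"ry":0,"rz":0},
  {"dx":0,"dy":0,"dz":-0.1,"rx":0,"ry":0,"rz":0},
  {"dx":0,"dy":0,"dz":0,"rx":0,"ry":0,"rz":0},
  {"dx":0,"dy":0,"dz":0,"rx":0,"ry":0,"rz":0},
  {"dx":0,"dy":0,"dz":0,"rx":0,"ry":0,"rz":0},
  {"dx":0,"dy":0,"dz":0,"rx":0,"ry":0,"rz":0},
  {"dx":0,"dy":0,"dz":0,"rx":0,"ry":0,"rz":0},
  {"dx":0,"dy":0,"dz":0,"rx":0,"ry":0,"rz":0},
  {"dx":0,"dy":0,"dz":0,"rx":0,"ry":0,"rz":0},
  {"dx":0,"dy":0,"dz":0,"rx":0,"ry":0,"rz":0},
])

```text
t: 17.8
tcp_pos: [0.5474, -0.2261, 0.0451]
tool_rot: [0.771, 0.637, 0.0, 0.0]
force: [-0.3, -0.1, 5.4]
finger_gap: 0.3
gripper_force: 25.4
```

Emit:
move_arm([
  {"dx":0,"dy":0,"dz":0,"rx":0,"ry":0,"rz":0},
  {"dx":0,"dy":0,"dz":0,"rx":0,"ry":0,"rz":0},
  {"dx":0,"dy":0,"dz":0,"rx":0,"ry":0,"rz":0},
  {"dx":0,"dy":0,"dz":0,"rx":0,"ry":0,"rz":0},
  {"dx":0,"dy":0,"dz":0.15,"rx":0,"ry":0,"rz":0},
  {"dx":0,"dy":0,"dz":0.15,"rx":0,"ry":0,"rz":0},
  {"dx":0,"dy":0,"dz":0.14,"rx":0,"ry":0,"rz":0},
  {"dx":0,"dy":0,"dz":0,"rx":0,"ry":0,"rz":0},
  {"dx":0,"dy":0,"dz":0,"rx":0,"ry":0,"rz":0},
  {"dx":0,"dy":0,"dz":0,"rx":0,"ry":0,"rz":0},
], claw=45)

```text
t: 19.05
tcp_pos: [0.5472, -0.2259, 0.0557]
tool_rot: [0.771, 0.637, -0.0, -0.0]
force: [0.5, 0.2, -0.2]
finger_gap: 0.455
gripper_force: 0.0
```

Emit:
move_arm([
  {"dx":0,"dy":0,"dz":0,"rx":0,"ry":0,"rz":0},
  {"dx":0,"dy":0,"dz":0,"rx":0,"ry":0,"rz":0},
  {"dx":0,"dy":0,"dz":0,"rx":0,"ry":0,"rz":0},
  {"dx":0,"dy":0,"dz":0,"rx":0,"ry":0,"rz":0},
  {"dx":0,"dy":0,"dz":0,"rx":0,"ry":0,"rz":0},
  {"dx":0,"dy":0,"dz":0,"rx":0,"ry":0,"rz":0},
  {"dx":0,"dy":0,"dz":0,"rx":0,"ry":0,"rz":0},
  {"dx":0,"dy":0,"dz":0,"rx":0,"ry":0,"rz":0},
  {"dx":0,"dy":0,"dz":0.1,"rx":0,"ry":0,"rz":0},
  {"dx":0,"dy":0,"dz":0.3,"rx":0,"ry":0,"rz":0},
], claw=0, newtons=25)

```text
t: 20.3
tcp_pos: [0.547, -0.2258, 0.0658]
tool_rot: [0.771, 0.637, -0.0, -0.0]
force: [0.3, -0.7, -0.7]
finger_gap: 0.221
gripper_force: 24.4
```

Emit:
move_arm([
  {"dx":0,"dy":0,"dz":0.8,"rx":0,"ry":0,"rz":0},
  {"dx":0,"dy":0,"dz":1,"rx":0,"ry":0,"rz":0},
  {"dx":0,"dy":0.5,"dz":1,"rx":0,"ry":0,"rz":0},
  {"dx":0,"dy":1,"dz":1,"rx":0,"ry":0,"rz":0},
  {"dx":0,"dy":1,"dz":0.7,"rx":0,"ry":0,"rz":0},
  {"dx":0,"dy":1,"dz":0,"rx":0,"ry":0,"rz":0},
  {"dx":0,"dy":1,"dz":0,"rx":0,"ry":0,"rz":0},
  {"dx":0,"dy":1,"dz":0,"rx":0,"ry":0,"rz":0},
  {"dx":0,"dy":1,"dz":0,"rx":0,"ry":0,"rz":0},
  {"dx":0,"dy":1,"dz":0,"rx":0,"ry":0,"rz":0},
])

```text
t: 21.55
tcp_pos: [0.5473, -0.0377, 0.179]
tool_rot: [0.771, 0.637, 0.0, 0.0]
force: [0.1, 0.5, -0.5]
finger_gap: 0.222
gripper_force: 24.5
```

Emit:
move_arm([
  {"dx":-0.13,"dy":1,"dz":0,"rx":0,"ry":0,"rz":0},
  {"dx":-0.13,"dy":1,"dz":0,"rx":0,"ry":0,"rz":0},
  {"dx":-0.13,"dy":1,"dz":0,"rx":0,"ry":0,"rz":0},
  {"dx":-0.13,"dy":1,"dz":0,"rx":0,"ry":0,"rz":0},
  {"dx":-0.13,"dy":1,"dz":0,"rx":0,"ry":0,"rz":0},
  {"dx":-0.13,"dy":1,"dz":0,"rx":0,"ry":0,"rz":0},
  {"dx":-0.13,"dy":1,"dz":0,"rx":0,"ry":0,"rz":0},
  {"dx":-0.13,"dy":1,"dz":0,"rx":0,"ry":0,"rz":0},
  {"dx":-0.13,"dy":1,"dz":0,"rx":0,"ry":0,"rz":0},
  {"dx":-0.13,"dy":1,"dz":0,"rx":0,"ry":0,"rz":0},
])

```text
t: 22.8
tcp_pos: [0.5147, 0.2124, 0.1789]
tool_rot: [0.771, 0.637, 0.0, 0.0]
force: [-0.0, -0.1, -1.5]
finger_gap: 0.223
gripper_force: 24.5
```

Emit:
move_arm([
  {"dx":0,"dy":0.6,"dz":0,"rx":0,"ry":0,"rz":0},
  {"dx":0,"dy":0.5,"dz":-0.5,"rx":0,"ry":0,"rz":0},
  {"dx":0,"dy":0,"dz":-0.8,"rx":0,"ry":0,"rz":0},
  {"dx":0,"dy":0,"dz":-0.9,"rx":0,"ry":0,"rz":0},
  {"dx":0,"dy":0,"dz":-0.8,"rx":0,"ry":0,"rz":0},
  {"dx":0,"dy":0,"dz":-0.7,"rx":0,"ry":0,"rz":0},
  {"dx":0,"dy":0,"dz":-0.4,"rx":0,"ry":0,"rz":0},
  {"dx":0,"dy":0,"dz":-0.3,"rx":0,"ry":0,"rz":0},
  {"dx":0,"dy":0,"dz":-0.2,"rx":0,"ry":0,"rz":0},
  {"dx":0,"dy":0,"dz":-0.06,"rx":0,"ry":0,"rz":0},
])

```text
t: 24.05
tcp_pos: [0.5149, 0.2391, 0.0618]
tool_rot: [0.771, 0.637, 0.0, 0.0]
force: [0.7, -0.3, 0.1]
finger_gap: 0.22
gripper_force: 24.4
```

Emit:
move_arm([
  {"dx":0,"dy":0,"dz":-0.03,"rx":0,"ry":0,"rz":0},
  {"dx":0,"dy":0,"dz":0,"rx":0,"ry":0,"rz":0},
  {"dx":0,"dy":0,"dz":0,"rx":0,"ry":0,"rz":0},
  {"dx":0,"dy":0,"dz":0,"rx":0,"ry":0,"rz":0},
  {"dx":0,"dy":0,"dz":0.2,"rx":0,"ry":0,"rz":0},
  {"dx":0,"dy":0,"dz":0.5,"rx":0,"ry":0,"rz":0},
  {"dx":0,"dy":0,"dz":0.9,"rx":0,"ry":0,"rz":0},
  {"dx":0,"dy":0,"dz":1,"rx":0,"ry":0,"rz":0},
  {"dx":0,"dy":0,"dz":1,"rx":0,"ry":0,"rz":0},
  {"dx":0,"dy":0,"dz":1,"rx":0,"ry":0,"rz":0},
], claw=45)

```text
t: 25.3
tcp_pos: [0.5149, 0.239, 0.1779]
tool_rot: [0.771, 0.637, 0.001, 0.0]
force: [-0.2, 0.2, 0.8]
finger_gap: 0.45
gripper_force: 0.0
```

Emit:
move_arm([
  {"dx":-0.17,"dy":-1,"dz":0.8,"rx":0,"ry":0,"rz":-0.09},
  {"dx":-0.17,"dy":-1,"dz":0.6,"rx":0,"ry":0,"rz":-0.09},
  {"dx":-0.17,"dy":-1,"dz":0,"rx":0,"ry":0,"rz":-0.09},
  {"dx":-0.17,"dy":-1,"dz":0,"rx":0,"ry":0,"rz":-0.09},
  {"dx":-0.17,"dy":-1,"dz":0,"rx":0,"ry":0,"rz":-0.09},
  {"dx":-0.17,"dy":-1,"dz":0,"rx":0,"ry":0,"rz":-0.09},
  {"dx":-0.17,"dy":-1,"dz":0,"rx":0,"ry":0,"rz":-0.09},
  {"dx":-0.17,"dy":-1,"dz":0,"rx":0,"ry":0,"rz":-0.09},
  {"dx":-0.17,"dy":-1,"dz":0,"rx":0,"ry":0,"rz":-0.09},
  {"dx":-0.17,"dy":-1,"dz":0,"rx":0,"ry":0,"rz":-0.09},
], claw=80)

```text
t: 26.55
tcp_pos: [0.4722, -0.0118, 0.212]
tool_rot: [0.899, 0.438, 0.001, 0.0]
force: [-0.5, -0.2, 0.7]
finger_gap: 0.806
gripper_force: 0.0
```

Emit:
move_arm([
  {"dx":-0.17,"dy":-1,"dz":0,"rx":0,"ry":0,"rz":-0.1},
  {"dx":-0.17,"dy":-1,"dz":0,"rx":0,"ry":0,"rz":-0.1},
  {"dx":-0.17,"dy":-1,"dz":0,"rx":0,"ry":0,"rz":-0.1},
  {"dx":-0.17,"dy":-1,"dz":0,"rx":0,"ry":0,"rz":-0.1},
  {"dx":-0.17,"dy":-1,"dz":0,"rx":0,"ry":0,"rz":-0.1},
  {"dx":-0.17,"dy":-1,"dz":0,"rx":0,"ry":0,"rz":-0.1},
  {"dx":-0.17,"dy":-1,"dz":0,"rx":0,"ry":0,"rz":-0.1},
  {"dx":-0.17,"dy":-1,"dz":0,"rx":0,"ry":0,"rz":-0.1},
  {"dx":-0.17,"dy":-1,"dz":0,"rx":0,"ry":0,"rz":-0.1},
  {"dx":-0.17,"dy":-1,"dz":0,"rx":0,"ry":0,"rz":-0.1},
])

```text
t: 27.8
tcp_pos: [0.4296, -0.2618, 0.212]
tool_rot: [0.982, 0.191, 0.0, 0.001]
force: [-0.1, 0.0, 0.0]
finger_gap: 0.801
gripper_force: 0.0
```

Run:
```python
from station import cams,sensors
import cv2,numpy as np
t=cams.snapshot("top")[:,:,::-1];s=cams.snapshot("side")[:,:,::-1]
a=cv2.resize(t[140:250,150:260],None,fx=4,fy=4,interpolation=2)
b=cv2.resize(s[60:150,230:310],None,fx=4,fy=4,interpolation=2)
o=np.zeros((440,800,3),np.uint8);o[:,:440]=a;o[:360,450:770]=b
cv2.imwrite("pics/p1.png",o)
```

View pics/p1.png

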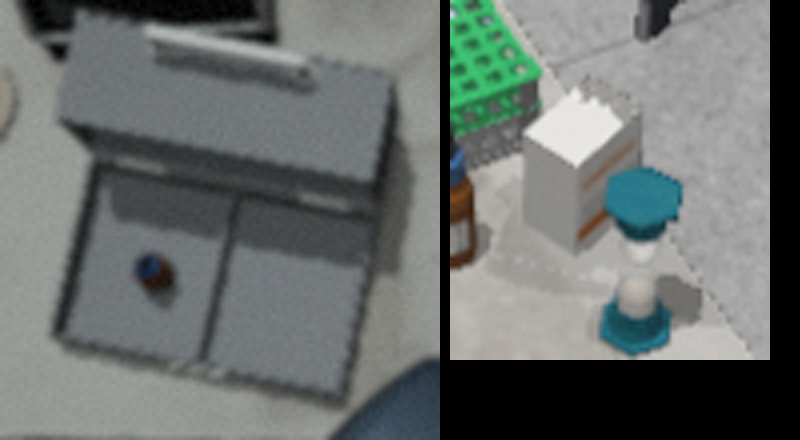

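The bottle stands upright in the left bay (crop (153,275)). The carton is unmoved, so I'm descending on it.

Emit:
move_arm([
  {"dx":-0.03,"dy":-0.6,"dz":0,"rx":0,"ry":0,"rz":0.01},
  {"dx":0,"dy":-0.45,"dz":-0.5,"rx":0,"ry":0,"rz":0},
  {"dx":0,"dy":0,"dz":-0.9,"rx":0,"ry":0,"rz":0},
  {"dx":0,"dy":0,"dz":-0.9,"rx":0,"ry":0,"rz":0},
  {"dx":0,"dy":0,"dz":-0.9,"rx":0,"ry":0,"rz":0},
  {"dx":0,"dy":0,"dz":-0.9,"rx":0,"ry":0,"rz":0},
  {"dx":0,"dy":0,"dz":-0.9,"rx":0,"ry":0,"rz":0},
  {"dx":0,"dy":0,"dz":-0.8,"rx":0,"ry":0,"rz":0},
  {"dx":0,"dy":0,"dz":-0.68,"rx":0,"ry":0,"rz":0},
  {"dx":0,"dy":0,"dz":0,"rx":0,"ry":0,"rz":0},
])

```text
t: 29.15
tcp_pos: [0.4282, -0.2863, 0.0474]
tool_rot: [0.981, 0.194, -0.001, -0.002]
force: [-0.4, -0.9, 0.8]
finger_gap: 0.801
gripper_force: 0.0
```

Emit:
move_arm([
  {"dx":0,"dy":0,"dz":0,"rx":0,"ry":0,"rz":0},
  {"dx":0,"dy":0,"dz":0,"rx":0,"ry":0,"rz":0},
  {"dx":0,"dy":0,"dz":0,"rx":0,"ry":0,"rz":0},
  {"dx":0,"dy":0,"dz":0,"rx":0,"ry":0,"rz":0},
  {"dx":0,"dy":0,"dz":0,"rx":0,"ry":0,"rz":0},
  {"dx":0,"dy":0,"dz":0,"rx":0,"ry":0,"rz":0},
  {"dx":0,"dy":0,"dz":0,"rx":0,"ry":0,"rz":0},
  {"dx":0,"dy":0,"dz":0,"rx":0,"ry":0,"rz":0},
  {"dx":0,"dy":0,"dz":0.2,"rx":0,"ry":0,"rz":0},
  {"dx":0,"dy":0,"dz":0.4,"rx":0,"ry":0,"rz":0},
], claw=0, newtons=25)

```text
t: 30.4
tcp_pos: [0.4288, -0.2869, 0.0641]
tool_rot: [0.981, 0.194, -0.0, -0.0]
force: [-0.3, -0.3, -1.2]
finger_gap: 0.579
gripper_force: 32.9
```

Emit:
move_arm([
  {"dx":0,"dy":0,"dz":0.8,"rx":0,"ry":0,"rz":0},
  {"dx":0,"dy":0,"dz":1,"rx":0,"ry":0,"rz":0},
  {"dx":0,"dy":0,"dz":1,"rx":0,"ry":0,"rz":0},
  {"dx":0,"dy":0,"dz":1,"rx":0,"ry":0,"rz":0},
  {"dx":0,"dy":0,"dz":1,"rx":0,"ry":0,"rz":0},
  {"dx":0,"dy":0.5,"dz":1,"rx":0,"ry":0,"rz":0},
  {"dx":0,"dy":1,"dz":0.3,"rx":0,"ry":0,"rz":0},
  {"dx":0,"dy":1,"dz":0,"rx":0,"ry":0,"rz":0},
  {"dx":0,"dy":1,"dz":0,"rx":0,"ry":0,"rz":0},
  {"dx":0,"dy":1,"dz":0,"rx":0,"ry":0,"rz":0},
])

```text
t: 31.65
tcp_pos: [0.428, -0.1722, 0.216]
tool_rot: [0.981, 0.194, -0.001, -0.001]
force: [0.6, 0.4, -0.6]
finger_gap: 0.587
gripper_force: 32.9
```

Emit:
move_arm([
  {"dx":0.27,"dy":1,"dz":0,"rx":0,"ry":0,"rz":-0.11},
  {"dx":0.27,"dy":1,"dz":0,"rx":0,"ry":0,"rz":-0.11},
  {"dx":0.27,"dy":1,"dz":0,"rx":0,"ry":0,"rz":-0.11},
  {"dx":0.27,"dy":1,"dz":0,"rx":0,"ry":0,"rz":-0.11},
  {"dx":0.27,"dy":1,"dz":0,"rx":0,"ry":0,"rz":-0.11},
  {"dx":0.27,"dy":1,"dz":0,"rx":0,"ry":0,"rz":-0.11},
  {"dx":0.27,"dy":1,"dz":0,"rx":0,"ry":0,"rz":-0.11},
  {"dx":0.27,"dy":1,"dz":0,"rx":0,"ry":0,"rz":-0.11},
  {"dx":0.27,"dy":1,"dz":0,"rx":0,"ry":0,"rz":-0.11},
  {"dx":0.27,"dy":1,"dz":0,"rx":0,"ry":0,"rz":-0.11},
])

```text
t: 32.9
tcp_pos: [0.4949, 0.0772, 0.2159]
tool_rot: [0.996, -0.093, -0.001, -0.0]
force: [-0.1, -0.7, -0.9]
finger_gap: 0.589
gripper_force: 32.9
```

Emit:
move_arm([
  {"dx":0.04,"dy":0.9,"dz":0,"rx":0,"ry":0,"rz":0},
  {"dx":0,"dy":0.8,"dz":-0.3,"rx":0,"ry":0,"rz":0},
  {"dx":0,"dy":0.2,"dz":-0.9,"rx":0,"ry":0,"rz":0},
  {"dx":0,"dy":0,"dz":-0.9,"rx":0,"ry":0,"rz":0},
  {"dx":0,"dy":0,"dz":-0.9,"rx":0,"ry":0,"rz":0},
  {"dx":0,"dy":0,"dz":-0.9,"rx":0,"ry":0,"rz":0},
  {"dx":0,"dy":0,"dz":-0.9,"rx":0,"ry":0,"rz":0},
  {"dx":0,"dy":0,"dz":-0.7,"rx":0,"ry":0,"rz":0},
  {"dx":0,"dy":0,"dz":-0.5,"rx":0,"ry":0,"rz":0},
  {"dx":0,"dy":0,"dz":-0.3,"rx":0,"ry":0,"rz":0},
])

```text
t: 34.15
tcp_pos: [0.4967, 0.1232, 0.0584]
tool_rot: [0.996, -0.092, -0.001, 0.0]
force: [0.1, -0.4, -1.1]
finger_gap: 0.586
gripper_force: 33.0
```

Emit:
move_arm([
  {"dx":0,"dy":0,"dz":-0.07,"rx":0,"ry":0,"rz":0},
  {"dx":0,"dy":0,"dz":-0.06,"rx":0,"ry":0,"rz":0},
  {"dx":0,"dy":0,"dz":0,"rx":0,"ry":0,"rz":0},
  {"dx":0,"dy":0,"dz":0,"rx":0,"ry":0,"rz":0},
  {"dx":0,"dy":0,"dz":0,"rx":0,"ry":0,"rz":0},
  {"dx":0,"dy":0,"dz":0,"rx":0,"ry":0,"rz":0},
  {"dx":0,"dy":0,"dz":0,"rx":0,"ry":0,"rz":0},
  {"dx":0,"dy":0,"dz":0,"rx":0,"ry":0,"rz":0},
  {"dx":0,"dy":0,"dz":0,"rx":0,"ry":0,"rz":0},
  {"dx":0,"dy":0,"dz":0,"rx":0,"ry":0,"rz":0},
])

```text
t: 35.4
tcp_pos: [0.4976, 0.1228, 0.0558]
tool_rot: [0.996, -0.092, -0.0, -0.0]
force: [1.1, -0.3, -0.7]
finger_gap: 0.589
gripper_force: 33.0
```

Emit:
move_arm([
  {"dx":0,"dy":0,"dz":-0.04,"rx":0,"ry":0,"rz":0},
  {"dx":0,"dy":0,"dz":-0.04,"rx":0,"ry":0,"rz":0},
  {"dx":0,"dy":0,"dz":-0.03,"rx":0,"ry":0,"rz":0},
  {"dx":0,"dy":0,"dz":0,"rx":0,"ry":0,"rz":0},
  {"dx":0,"dy":0,"dz":0,"rx":0,"ry":0,"rz":0},
  {"dx":0,"dy":0,"dz":0,"rx":0,"ry":0,"rz":0},
  {"dx":0,"dy":0,"dz":0,"rx":0,"ry":0,"rz":0},
  {"dx":0,"dy":0,"dz":0,"rx":0,"ry":0,"rz":0},
  {"dx":0,"dy":0,"dz":0,"rx":0,"ry":0,"rz":0},
  {"dx":0,"dy":0,"dz":0,"rx":0,"ry":0,"rz":0},
])

```text
t: 36.65
tcp_pos: [0.4975, 0.1227, 0.0532]
tool_rot: [0.996, -0.092, 0.0, 0.0]
force: [-0.2, 0.0, 4.5]
finger_gap: 0.586
gripper_force: 33.4
```

Contact with the floor (4.5 N). Release.

Emit:
move_arm([
  {"dx":0,"dy":0,"dz":0,"rx":0,"ry":0,"rz":0},
  {"dx":0,"dy":0,"dz":0,"rx":0,"ry":0,"rz":0},
  {"dx":0,"dy":0,"dz":0,"rx":0,"ry":0,"rz":0},
  {"dx":0,"dy":0,"dz":0.2,"rx":0,"ry":0,"rz":0},
  {"dx":0,"dy":0,"dz":0.5,"rx":0,"ry":0,"rz":0},
  {"dx":0,"dy":0,"dz":0.9,"rx":0,"ry":0,"rz":0},
  {"dx":0,"dy":0,"dz":1,"rx":0,"ry":0,"rz":0},
  {"dx":0,"dy":0,"dz":1,"rx":0,"ry":0,"rz":0},
  {"dx":0,"dy":0,"dz":1,"rx":0,"ry":0,"rz":0},
  {"dx":0,"dy":0,"dz":1,"rx":0,"ry":0,"rz":0},
], claw=76)

```text
t: 37.9
tcp_pos: [0.4975, 0.1228, 0.1949]
tool_rot: [0.996, -0.092, 0.001, -0.0]
force: [0.5, -1.0, -0.4]
finger_gap: 0.759
gripper_force: 0.0
```

Emit:
move_arm([
  {"dx":0,"dy":0,"dz":1,"rx":0,"ry":0,"rz":0.3},
  {"dx":0,"dy":0,"dz":1,"rx":0,"ry":0,"rz":0.3},
  {"dx":0,"dy":0,"dz":1,"rx":0,"ry":0,"rz":0.3},
  {"dx":0,"dy":0,"dz":1,"rx":0,"ry":0,"rz":0.3},
  {"dx":0,"dy":0,"dz":0.7,"rx":0,"ry":0,"rz":0.3},
  {"dx":0.6,"dy":0.13,"dz":0,"rx":0,"ry":0,"rz":0.3},
  {"dx":0.6,"dy":0.13,"dz":0,"rx":0,"ry":0,"rz":0.3},
  {"dx":0.6,"dy":0.13,"dz":0,"rx":0,"ry":0,"rz":0.3},
  {"dx":0.6,"dy":0.13,"dz":0,"rx":0,"ry":0,"rz":0.3},
  {"dx":0.6,"dy":0.13,"dz":0,"rx":0,"ry":0,"rz":0.3},
], claw=42)

```text
t: 39.15
tcp_pos: [0.5725, 0.1391, 0.3115]
tool_rot: [0.768, 0.641, 0.0, 0.0]
force: [0.2, 0.2, 0.5]
finger_gap: 0.427
gripper_force: 0.0
```

Run:
```python
from station import cams,sensors
import cv2,numpy as np
t=cams.snapshot("top")[:,:,::-1];s=cams.snapshot("side")[:,:,::-1]
a=cv2.resize(t[140:250,150:260],None,fx=4,fy=4,interpolation=2)
b=cv2.resize(s[90:270,230:400],None,fx=2,fy=2,interpolation=2)
o=np.zeros((440,800,3),np.uint8);o[:,:440]=a;o[:360,450:790]=b
cv2.imwrite("pics/p2.png",o)
```

```text
(no output)
```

View pics/p2.png

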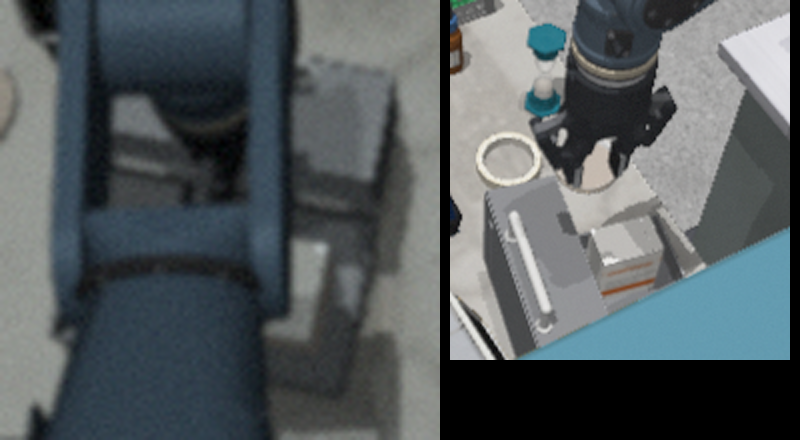

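The carton stands upright in the right bay (side crop (625,260)) and the open lid's bar runs from (513,215) to (547,310), where expected. Going to the handle.

Emit:
move_arm([
  {"dx":0.65,"dy":0.12,"dz":0,"rx":0,"ry":0,"rz":0},
  {"dx":0.65,"dy":0.12,"dz":0,"rx":0,"ry":0,"rz":0},
  {"dx":0.65,"dy":0.12,"dz":0,"rx":0,"ry":0,"rz":0},
  {"dx":0.65,"dy":0.12,"dz":0,"rx":0,"ry":0,"rz":0},
  {"dx":0.57,"dy":0.12,"dz":-0.2,"rx":0,"ry":0,"rz":0},
  {"dx":0,"dy":0,"dz":-0.7,"rx":0,"ry":0,"rz":0},
  {"dx":0,"dy":0,"dz":-0.8,"rx":0,"ry":0,"rz":0},
  {"dx":0,"dy":0,"dz":-0.8,"rx":0,"ry":0,"rz":0},
  {"dx":0,"dy":0,"dz":-0.7,"rx":0,"ry":0,"rz":0},
  {"dx":0,"dy":0,"dz":-0.5,"rx":0,"ry":0,"rz":0},
])

```text
t: 40.5
tcp_pos: [0.6507, 0.1539, 0.2163]
tool_rot: [0.77, 0.639, -0.001, -0.001]
force: [0.3, 0.4, 1.3]
finger_gap: 0.421
gripper_force: 0.0
```

Emit:
move_arm([
  {"dx":0,"dy":0,"dz":0,"rx":0,"ry":0,"rz":0},
  {"dx":0,"dy":0,"dz":0,"rx":0,"ry":0,"rz":0},
  {"dx":0,"dy":0,"dz":0,"rx":0,"ry":0,"rz":0},
  {"dx":0,"dy":0,"dz":0,"rx":0,"ry":0,"rz":0},
  {"dx":0,"dy":0,"dz":0,"rx":0,"ry":0,"rz":0},
  {"dx":0,"dy":0,"dz":0,"rx":0,"ry":0,"rz":0},
  {"dx":0,"dy":0,"dz":0,"rx":0,"ry":0,"rz":0},
  {"dx":0,"dy":0,"dz":0,"rx":0,"ry":0,"rz":0},
  {"dx":0,"dy":0,"dz":0,"rx":0,"ry":0,"rz":0},
  {"dx":0,"dy":0,"dz":0,"rx":0,"ry":0,"rz":0},
], claw=0, newtons=25)

```text
t: 41.75
tcp_pos: [0.6515, 0.154, 0.2178]
tool_rot: [0.769, 0.639, -0.0, -0.0]
force: [-0.8, 0.1, -6.7]
finger_gap: 0.129
gripper_force: 24.9
```

Run:
```python
import numpy as np
a=-.187
th=np.linspace(1.55,0.0,31)
x=-.19*np.cos(th)+.07*np.sin(th);z=.19*np.sin(th)+.07*np.cos(th)
d=np.c_[np.diff(x)*np.cos(a),np.diff(x)*np.sin(a),np.diff(z)]/.025
print(np.round(d,2).tolist());print(d.sum(0))
```

```text
[[-0.39, 0.07, 0.13], [-0.4, 0.08, 0.11], [-0.4, 0.08, 0.08], [-0.41, 0.08, 0.06], [-0.41, 0.08, 0.04], [-0.41, 0.08, 0.02], [-0.41, 0.08, -0.0], [-0.41, 0.08, -0.02], [-0.41, 0.08, -0.04], [-0.41, 0.08, -0.07], [-0.4, 0.08, -0.09], [-0.4, 0.08, -0.11], [-0.39, 0.07, -0.13], [-0.38, 0.07, -0.15], [-0.38, 0.07, -0.17], [-0.37, 0.07, -0.19], [-0.36, 0.07, -0.21], [-0.35, 0.07, -0.23], [-0.33, 0.06, -0.24], [-0.32, 0.06, -0.26], [-0.31, 0.06, -0.28], [-0.29, 0.06, -0.29], [-0.28, 0.05, -0.31], [-0.26, 0.05, -0.32], [-0.24, 0.05, -0.34], [-0.23, 0.04, -0.35], [-0.21, 0.04, -0.36], [-0.19, 0.04, -0.37], [-0.17, 0.03, -0.38], [-0.15, 0.03, -0.39]]
[-10.0628101    1.90399095  -4.85658213]
```

Bar gripped. Swinging back shut, watching the force.

Emit:
move_arm([
  {"dx":-0.39,"dy":0.07,"dz":0.13,"rx":0,"ry":0,"rz":0},
  {"dx":-0.4,"dy":0.08,"dz":0.11,"rx":0,"ry":0,"rz":0},
  {"dx":-0.4,"dy":0.08,"dz":0.08,"rx":0,"ry":0,"rz":0},
  {"dx":-0.41,"dy":0.08,"dz":0.06,"rx":0,"ry":0,"rz":0},
  {"dx":-0.41,"dy":0.08,"dz":0.04,"rx":0,"ry":0,"rz":0},
  {"dx":-0.41,"dy":0.08,"dz":0.02,"rx":0,"ry":0,"rz":0},
  {"dx":-0.41,"dy":0.08,"dz":0,"rx":0,"ry":0,"rz":0},
  {"dx":-0.41,"dy":0.08,"dz":-0.02,"rx":0,"ry":0,"rz":0},
  {"dx":-0.41,"dy":0.08,"dz":-0.04,"rx":0,"ry":0,"rz":0},
  {"dx":-0.41,"dy":0.08,"dz":-0.07,"rx":0,"ry":0,"rz":0},
])

```text
t: 43.0
tcp_pos: [0.5501, 0.1736, 0.2266]
tool_rot: [0.769, 0.639, 0.0, 0.001]
force: [0.3, -5.7, 1.6]
finger_gap: 0.13
gripper_force: 25.2
```

Emit:
move_arm([
  {"dx":-0.4,"dy":0.08,"dz":-0.09,"rx":0,"ry":0,"rz":0},
  {"dx":-0.4,"dy":0.08,"dz":-0.11,"rx":0,"ry":0,"rz":0},
  {"dx":-0.39,"dy":0.07,"dz":-0.13,"rx":0,"ry":0,"rz":0},
  {"dx":-0.38,"dy":0.07,"dz":-0.15,"rx":0,"ry":0,"rz":0},
  {"dx":-0.38,"dy":0.07,"dz":-0.17,"rx":0,"ry":0,"rz":0},
  {"dx":-0.37,"dy":0.07,"dz":-0.19,"rx":0,"ry":0,"rz":0},
  {"dx":-0.36,"dy":0.07,"dz":-0.21,"rx":0,"ry":0,"rz":0},
  {"dx":-0.35,"dy":0.07,"dz":-0.23,"rx":0,"ry":0,"rz":0},
  {"dx":-0.33,"dy":0.06,"dz":-0.24,"rx":0,"ry":0,"rz":0},
  {"dx":-0.32,"dy":0.06,"dz":-0.26,"rx":0,"ry":0,"rz":0},
])

```text
t: 44.25
tcp_pos: [0.4579, 0.1917, 0.1809]
tool_rot: [0.77, 0.639, 0.0, -0.0]
force: [0.7, -1.3, -1.7]
finger_gap: 0.127
gripper_force: 24.9
```

Emit:
move_arm([
  {"dx":-0.31,"dy":0.06,"dz":-0.28,"rx":0,"ry":0,"rz":0},
  {"dx":-0.29,"dy":0.06,"dz":-0.29,"rx":0,"ry":0,"rz":0},
  {"dx":-0.28,"dy":0.05,"dz":-0.31,"rx":0,"ry":0,"rz":0},
  {"dx":-0.26,"dy":0.05,"dz":-0.32,"rx":0,"ry":0,"rz":0},
  {"dx":-0.24,"dy":0.05,"dz":-0.34,"rx":0,"ry":0,"rz":0},
  {"dx":-0.23,"dy":0.04,"dz":-0.35,"rx":0,"ry":0,"rz":0},
  {"dx":-0.21,"dy":0.04,"dz":-0.36,"rx":0,"ry":0,"rz":0},
  {"dx":-0.19,"dy":0.04,"dz":-0.37,"rx":0,"ry":0,"rz":0},
  {"dx":-0.17,"dy":0.03,"dz":-0.38,"rx":0,"ry":0,"rz":0},
  {"dx":-0.12,"dy":0.03,"dz":-0.37,"rx":0,"ry":0,"rz":0},
])

```text
t: 45.5
tcp_pos: [0.4016, 0.2026, 0.0976]
tool_rot: [0.769, 0.639, 0.001, 0.001]
force: [-2.1, -2.9, 40.3]
finger_gap: 0.126
gripper_force: 29.1
```

Emit:
move_arm([
  {"dx":0,"dy":0,"dz":0,"rx":0,"ry":0,"rz":0},
  {"dx":0,"dy":0,"dz":0,"rx":0,"ry":0,"rz":0},
  {"dx":0,"dy":0,"dz":0,"rx":0,"ry":0,"rz":0},
  {"dx":0,"dy":0,"dz":0,"rx":0,"ry":0,"rz":0},
  {"dx":0,"dy":0,"dz":0,"rx":0,"ry":0,"rz":0},
  {"dx":0,"dy":0,"dz":0.3,"rx":0,"ry":0,"rz":0},
  {"dx":0,"dy":0,"dz":0.7,"rx":0,"ry":0,"rz":0},
  {"dx":0,"dy":0,"dz":1,"rx":0,"ry":0,"rz":0},
  {"dx":0,"dy":0,"dz":1,"rx":0,"ry":0,"rz":0},
  {"dx":0,"dy":0,"dz":1,"rx":0,"ry":0,"rz":0},
], claw=35)

```text
t: 46.75
tcp_pos: [0.4006, 0.2025, 0.1984]
tool_rot: [0.769, 0.639, 0.0, 0.0]
force: [0.8, -0.4, 0.0]
finger_gap: 0.352
gripper_force: 0.0
```

Emit:
move_arm([
  {"dx":0,"dy":-1,"dz":0.5,"rx":0,"ry":0,"rz":0},
  {"dx":0,"dy":-1,"dz":0.5,"rx":0,"ry":0,"rz":0},
  {"dx":0,"dy":-1,"dz":0,"rx":0,"ry":0,"rz":0},
  {"dx":0,"dy":-1,"dz":0,"rx":0,"ry":0,"rz":0},
  {"dx":0,"dy":-1,"dz":0,"rx":0,"ry":0,"rz":0},
  {"dx":0,"dy":-1,"dz":0,"rx":0,"ry":0,"rz":0},
  {"dx":0,"dy":-1,"dz":0,"rx":0,"ry":0,"rz":0},
  {"dx":0,"dy":-1,"dz":0,"rx":0,"ry":0,"rz":0},
  {"dx":0,"dy":-1,"dz":0,"rx":0,"ry":0,"rz":0},
  {"dx":0,"dy":-1,"dz":0,"rx":0,"ry":0,"rz":0},
])

```text
t: 48.0
tcp_pos: [0.4006, -0.0482, 0.2226]
tool_rot: [0.769, 0.639, 0.0, 0.0]
force: [-0.0, 0.1, -0.1]
finger_gap: 0.348
gripper_force: 0.0
```

Run:
```python
from station import cams,sensors
import cv2,numpy as np
t=cams.snapshot("top")[:,:,::-1];s=cams.snapshot("side")[:,:,::-1]
a=cv2.resize(t[165:255,150:250],None,fx=4,fy=4,interpolation=2)
b=cv2.resize(s[75:270,200:390],None,fx=2,fy=2,interpolation=2)
o=np.zeros((400,800,3),np.uint8);o[:360,:400]=a;o[:390,410:790]=b
cv2.imwrite("pics/f1.png",o)
```

```text
(no output)
```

View pics/f1.png

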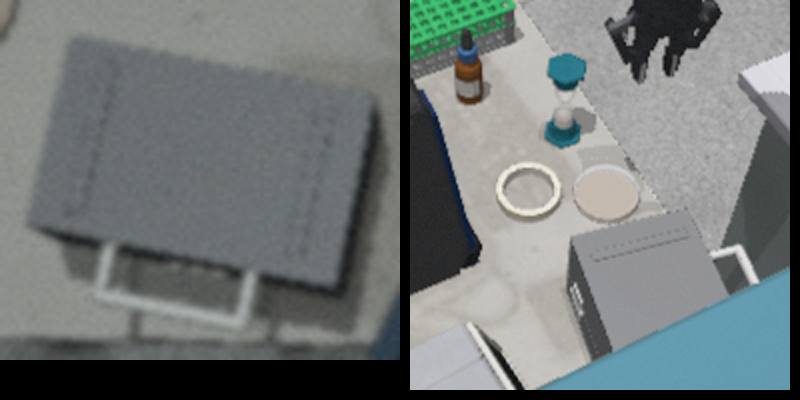

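The lid is shut: the corners at (72,37), (376,97), (340,290) and (28,225) match the first picture. The bystanders are in place and the arm is clear.

```bash
python3 -c "
from station import order
print(order.sign_off())"
```

```text
the job is handed in; nothing more can be done
None
```

The kit is packed and handed in at about 48 s: dropper bottle upright in the left compartment, carton upright in the right, lid shut and released, and the bystanders unmoved; the one blemish is a brief 40.3 N at the wrist as the lid met its stop (wrist limit 120 N; the 40 N limit covers only the arm and gripper body, and I was holding the handle with the fingers).

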